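# Open the drop gate and feed the instrument case home

## Robot

A 6-joint arm with a two-finger parallel gripper is mounted at the origin on the work surface. World frame = base frame: x ahead of the robot, y to its left, z up, the work surface at z = 0. Lengths are in m, angles in rad, forces in N, time in s.
With the tool pointing down it reaches from about 0.25 to 0.775 m from the base axis. Payload 4 kg.
Tool frame: the origin (TCP) lies on the centre line of the jaws, within the pads' length; the fingertips stand 17 mm ahead of it and the grasp point (between the pads) lies 2 mm behind it; z points along the fingers, y is the line along which they close (so a half turn about z gives the same grasp; the last joint's range is limited). The gripper opens to 94 mm and grips with 3 to 60 N. Pads are 16 mm wide; open, the fingers measure 119 mm over their backs; the gripper's body (75 mm by 177 mm) begins 78 mm behind the grasp point.
Start: joints at [1.135, 0.087, 1.371, -0, 1.684, -0.103], TCP at [0.18, 0.52, 0.223] pointing down, gripper open.
Joint ranges: [-3.1, 3.1], [-0.76, 2.03], [0.27, 2.55], [-1.08, 4.22], [0.17, 2.65], [-2.57, 2.57]. Speed limits (rad/s): [2.79, 2.79, 3.14, 3.14, 3.14, 3.14].

## Interface

Orientations are given as [roll, pitch, yaw] about the fixed x, y, z axes, in that order (R = Rz(yaw) Ry(pitch) Rx(roll)).
In Python, from bench import robot gives the robot as it stands.
- The arm moves only by the tool servo_tool, never from a script. Its argument "plan" is a list of rows, each a list of 7 numbers: the shift along the tool's x, y, z normalised to -1 to 1, where 1 is 0.1 m, then the turn, a rotation vector about the tool's x, y, z normalised to -1 to 1, where 1 is pi/2 rad, then the finger opening in mm, from 0 to 94. In form: [[x, y, z, ax, ay, az, gripper], ...]. A call has 1 to 12 rows; each row is the pose to reach, as a shift and turn from the pose commanded when the call began, along the tool's axes at that moment; what a row does not reach only later rows make up. A row lasts 1/12 s, in which the tool goes at most 41.7 mm and 7.16 degrees, less where a joint would pass 70% of its speed; a pose out of reach is approached as far as the arm can. A call with a number of a shift or a turn outside -1 to 1 is refused whole. A call with a gripper value outside its range is refused whole. The fingers move at their own pace and stop on an object; the grip force is fixed at half the most. Time passes only in rows, so rows that repeat a pose let the fingers close. It gives the time, the measured TCP pose, the force, the opening and the grip force at its end, in the units of the state.
- robot.get_obs(): the state, without advancing time (a new reading comes with each control period).
- robot.snapshot(name): name is "side" or "top"; returns the picture (384x512x3 uint8, red, green, blue); there is no depth.
- robot.camera_params(name): a dict with "camera_matrix" (3x3 intrinsics, pixels), "rvec" (rotation vector, rad) and "tvec" (3), from world to camera coordinates, as OpenCV has them. Camera axes: x right, y down, z forward; pixel columns grow to the right and rows downward; lengths in m; the calibration is good to about 2 mm. A picture is of the moment at which its call begins. camera_params takes no time and is no camera call.
- robot.close_job(): hands the job in; it is judged then, once.
Trained networks look in the newest picture that a camera, given by its name, has taken for a name from the list of things; names that differ only in an ending like _2 or _b are one class to them, and where a whole thing is asked for, a point or a joint stands for the part that bears it (a point fixed in the world has none). Each returns a list of dicts, best first, with "conf" (0 to 1); they miss things now and then, are a little off and sometimes report something else, mostly with a low value. They report only what shows in the picture. A call takes as long as a camera call. They do not tell look-alikes from the thing itself.
- robot.find_in(thing, camera): "extent" ([centre column, centre row, width, height] in pixels, round what is visible of it).
The state is a dict: "time": time; "joint_positions": joint angles; "qvel": joint speeds; "joint_torque": joint torques, N m; "tool_pos": TCP position; "ee_rot": TCP orientation; "wrist_force": force on the tool from outside, world axes, zero at the start; "wrist_torque": the same for the moment, N m; "width": finger opening in m; "finger_force": force on a finger pad.
Only numpy, scipy, OpenCV 4.12 (cv2) and the standard library are available. Lean on these libraries where they do the work, as an engineer would, in place of code of your own. Each camera call takes 0.05 s, during which the arm holds its last target. There are 200 camera calls.

## Task

Push the jig's counterweighted gate arm up past its balance point so that it stays raised by itself, then push the metal instrument case along the lane, under the raised gate, until it is fully home against the wooden end stop. Only push with the fingers: do not lift the case or grip anything, and leave the other things on the bench where they are.

Things in the scene. Friction and masses are not known exactly. Their poses are not given: they have to be found in the camera images.
- jig: Feed jig fixed to the bench: plywood base 12 mm thick, y = -115 to +210 mm, x = -52 to +52 mm. A lane 66 mm wide runs along its y between two aluminium rails (10 mm wide, 14 mm above the base), open at the +y end. Origin: at bench height, mid-lane, under the gate's foot; z up. The gate's hinge post (two steel cheeks, top 90 mm above the bench) is at x = +110 mm, the side away from the robot.
- stop_face (a point): Middle of the foot of the wooden end stop's face, on the base, at the jig's y = -100 mm; its axes are the jig's. The stop is 86 mm wide, 34 mm above the base, and closes the lane's -y end.
- case: Loose closed die-cast aluminium instrument case, a plain box 60 mm (its x) x 110 mm (its y) x 40 mm high, about 0.3 kg, lying flat on the base in the lane on the +y side of the gate. Its origin is the centre of its underside, 12 mm above the bench. Fully home its -y end touches the end stop: its origin is then at y = -45 mm in the jig's frame.
- gate (a joint): How far the gate arm has been raised from its lowest position, rad: 0 down (start; the arm slopes up 0.35 rad towards the handle), 1.75 fully raised, leaning 30 degrees past upright, away from the robot. Balances at about 0.9: let go lower it falls shut, pushed beyond it goes on to 1.75 in one or two seconds and stays. Lightly damped; 1 to 2 N upward at the handle raises it.
- gate_hinge (a point): Hinge of the gate, at the jig's x = +110 mm, y = 0, 75 mm above the bench, axis along the jig's y. The arm is a flat steel bar 20 mm wide, 8 mm thick, that crosses over the lane to the jig's -x. A dark counterweight (48 mm across) sits on a short tail behind the hinge.
- gate_foot (a point): Lower edge of the gate's foot, a steel plate 40 mm wide and 6 mm thick under the middle of the arm; with the gate down it hangs in the lane to 38 mm above the bench and stops the case. Its axes turn with the arm.
- gate_handle (a point): Middle of the gate's cross handle, a round black bar 16 mm across and 100 mm long along the jig's y, at the arm's free end 225 mm from the hinge. With the gate down it is 152 mm above the bench, at the jig's x = -101 mm, y = 0, overhanging on the robot's side with free space under it. The handle's axes turn with the arm.
- jar: Bystander: closed glass jar, 52 mm across, 65 mm high, origin at the centre of its underside.
- spool: Bystander: metal spool, 52 mm across, 40 mm high, standing on its flange, origin at the centre of its underside.
- meter: Bystander: black hand-held meter lying flat, 75 x 140 x 38 mm, origin at the centre of its underside.
- screwdriver: Bystander: screwdriver lying on the bench along its own x, about 200 mm long.
- mug: Bystander: white mug, 76 mm across, 90 mm high, origin at the centre of its underside.
- flask: Bystander: amber bottle, 68 mm across, 210 mm high, origin at the centre of its underside.
There are look-alikes about, which are no part of the job. What is shaped like the case but red, turquoise or yellow is not meant.

How it is judged:
On the way, in this order (a step that is already met when the one before it is completed fails the run):
1. the gate is raised past its balance point, with the case still before it (value of joint gate above 1.2 rad and y of case in the frame of jig above 0.04 m), for 0.2 s.
2. the case is home against the end stop (y of case in the frame of jig below -0.039 m), for 0.2 s.
At the end, for the whole second after the job is handed in: The gate stays raised by itself (joint above 1.6 rad) and the case lies flat and at rest in the lane with its end within 6 mm of the end stop (value of joint gate above 1.6 rad and y of case in the frame of jig between -0.05 and -0.039 m and x of case in the frame of jig between -0.007 and 0.007 m and z of case in the frame of jig below 0.016 m and angle between case's own z axis and vertical below 0.06 rad and linear speed of case below 0.01 m/s); the robot touches nothing.
It fails at once if the case is lifted (more than 12 mm off the base) (z of case in the frame of jig above 0.024 m).
It fails at once if the case is tipped (angle between case's own z axis and vertical above 0.35 rad).
It fails at once if a bystander is moved more than 30 mm or lifted (distance of any of jar, spool, meter, screwdriver, mug, flask from where it was at the start of the episode above 0.03 m).
It also fails if it takes over 50 s, if anything falls off the work surface, if the arm or the gripper's body presses on something with over 40 N, if the wrist force passes 120 N, or if a joint passes its speed limit or range.

## Working session

There is one attempt and no reset: what is moved stays moved. The work goes in short steps, Python scripts to look and compute and a tool call to move; the robot and the scene stay as the last step left them, time stands still between calls to the robot, and variables do not carry over. Pictures are saved under pics/ and viewed, at most 10 in all, crops included, and the job is handed in when it is done.

Besides the shell and the picture viewer there is one more tool, called in YAML: its name, and indented under it one key for each argument. servo_tool: Moves the arm, as the interface text tells. Scaled input: -1 to 1 covers 0.1 m each way for a shift and pi/2 rad each way for a turn. Its arguments: {"type":"object","properties":{"plan":{"type":"array","items":{"type":"array","items":{"type":"number"}}}},"required":["plan"]}

```bash
mkdir -p pics; ls
python3 - <<'E'
from bench import robot
import cv2,numpy as np
for c in("top","side"):
    im=robot.snapshot(c); cv2.imwrite(f"pics/{c}0.png",cv2.resize(im[:,:,::-1],(800,600),interpolation=cv2.INTER_CUBIC))
    p=robot.camera_params(c);R=cv2.Rodrigues(p["rvec"])[0];print(c,(-R.T@p["tvec"]).round(3),R[2].round(3),p["camera_matrix"][0][0])
    for t in("case","jig","gate_handle","gate","gate_hinge"):
        print(t,[(np.round(d["extent"]).tolist(),round(d["conf"],2)) for d in robot.find_in(t,c)])
o=robot.get_obs();print(o["time"],o["tool_pos"],o["ee_rot"],o["width"])
E
```

```text
pics
top [0.395 0.008 1.029] [ 0.132 -0.032 -0.991] 352.5935041988729
case [([248.0, 242.0, 38.0, 43.0], 0.93), ([176.0, 173.0, 43.0, 32.0], 0.78), ([269.0, 121.0, 50.0, 31.0], 0.48)]
jig [([209.0, 153.0, 115.0, 98.0], 0.79)]
gate_handle [([226.0, 153.0, 44.0, 103.0], 0.69)]
gate [([226.0, 151.0, 39.0, 100.0], 0.74), ([181.0, 135.0, 23.0, 18.0], 0.22)]
gate_hinge [([208.0, 151.0, 115.0, 102.0], 0.92)]
side [ 0.054 -0.687  0.953] [ 0.401  0.587 -0.703] 372.7719197875822
case [([174.0, 213.0, 37.0, 30.0], 0.97), ([199.0, 150.0, 30.0, 25.0], 0.96), ([238.0, 177.0, 28.0, 22.0], 0.88), ([220.0, 237.0, 39.0, 28.0], 0.64), ([267.0, 178.0, 78.0, 36.0], 0.24)]
jig [([261.0, 195.0, 88.0, 72.0], 0.91), ([266.0, 179.0, 73.0, 37.0], 0.51)]
gate_handle [([266.0, 176.0, 72.0, 34.0], 0.92)]
gate [([268.0, 177.0, 72.0, 37.0], 0.94)]
gate_hinge [([260.0, 195.0, 87.0, 68.0], 0.88), ([267.0, 178.0, 72.0, 39.0], 0.24)]
0.6 [0.17968285 0.51983717 0.22253281] [ 3.14145724e+00 -1.44255891e-05  2.80877439e+00] 0.09371379597397675
```

View pics/top0.png

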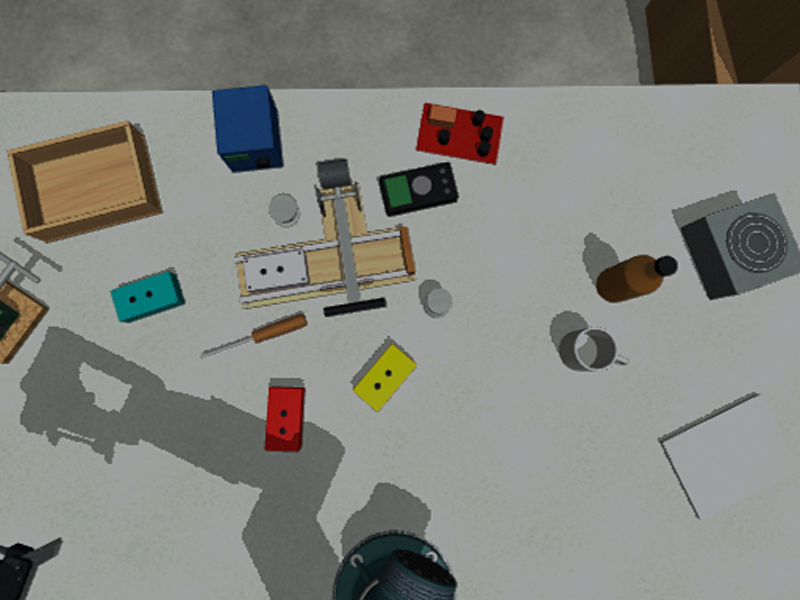

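View pics/side0.png

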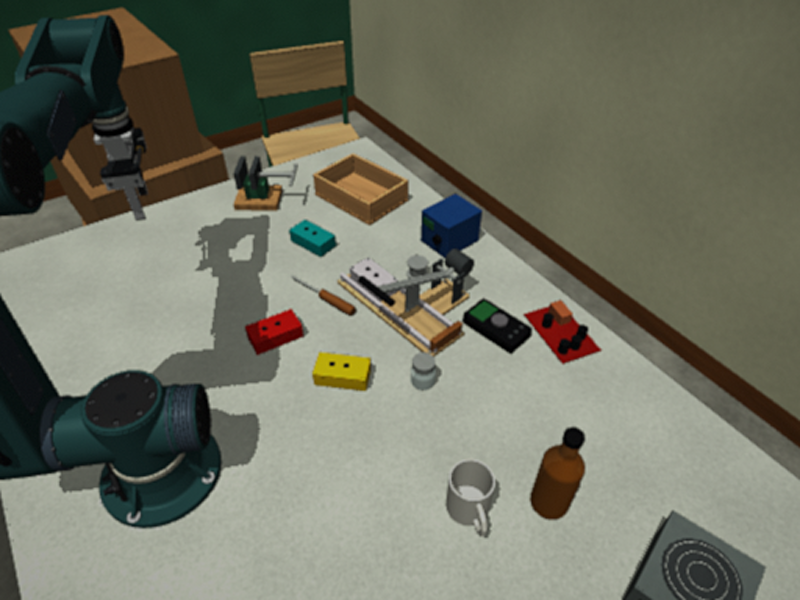

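The case in the jig is the silver box in the lane at about (277,270) in the 800 px top picture. The look-alikes are turquoise (148,295), red (285,418) and yellow (384,376). By the description I choose the silver one, and I'll check it in one close crop.

Run:
```python
from bench import robot
import cv2
im=robot.snapshot("top")[90:220,120:300,::-1]
cv2.imwrite("pics/crop0.png",cv2.resize(im,None,fx=4.4,fy=4.4,interpolation=cv2.INTER_CUBIC))
```

```text
(no output)
```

View pics/crop0.png

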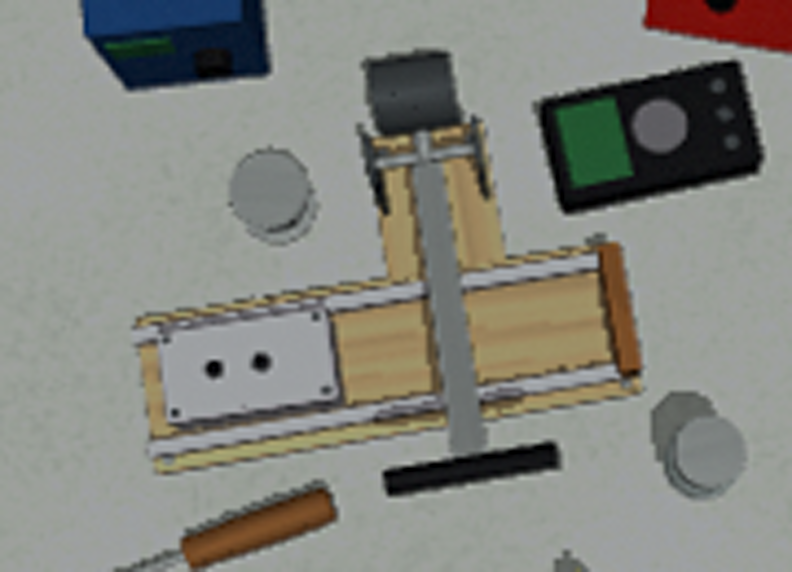

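The crop confirms it: silver case at crop (250,365), handle bar from (387,483) to (558,456), stop at (620,310). Next I fit the jig pose.

```bash
cat > h.py <<'E'
from bench import robot
import cv2,numpy as np
from scipy.optimize import least_squares
from scipy.spatial.transform import Rotation as Ro
p=robot.camera_params("top")
def proj(P,p=p): return cv2.projectPoints(np.array(P,float),p["rvec"],p["tvec"],p["camera_matrix"],None)[0][:,0]
def T(q,L):
    L=np.array(L,float);c,s=np.cos(q[2]),np.sin(q[2])
    return np.c_[q[0]+c*L[:,0]-s*L[:,1],q[1]+s*L[:,0]+c*L[:,1],L[:,2]]
def px(C): return np.array(C)/4.4+[120,90]
def fit(L,C,q0):
    r=least_squares(lambda q:(proj(T(q,L))-px(C)).ravel(),q0,loss="soft_l1");return r.x,r.fun.reshape(-1,2)
def tool(d):  # world shift -> tool units
    o=robot.get_obs();R=Ro.from_euler("xyz",o["ee_rot"]).as_matrix();return R.T@np.array(d)/.1
E
python3 - <<'E'
from h import *
L=[(-.052,.21,.012),(.052,.21,.012),(-.052,-.115,.012),(-.101,.05,.152),(-.101,-.05,.152),(.043,-.1,.046),(-.043,-.1,.046)]
C=[(160,472),(137,320),(640,393),(387,483),(558,456),(600,243),(620,378)]
q,r=fit(L,C,[.5,0,0]);print("jig",q.round(4),r.round(1).tolist())
Lc=[(.03,.055,.052),(.03,-.055,.052),(-.03,-.055,.052),(-.03,.055,.052)]
k,r=fit(Lc,[(158,334),(330,308),(341,402),(170,426)],q);print("case",k.round(4),r.round(1).tolist())
c,s=np.cos(q[2]),np.sin(q[2]);d=k[:2]-q[:2];print("case in jig",c*d[0]+s*d[1],-s*d[0]+c*d[1])
print(T(q,[(-.101,0,.152),(.11,0,.075),(0,.25,0),(0,-.045,0)]).round(3))
# bystander positions
for n in("jar","spool","screwdriver","meter"):
    print(n,[(np.round(d["extent"]).tolist(),round(d["conf"],2)) for d in robot.find_in(n,"top")][:2])
E
```

```text
jig [0.592  0.0656 0.1413] [[-1.1, 0.1], [-0.5, -0.4], [0.9, -0.1], [-0.2, 0.4], [0.5, -0.0], [-0.1, 0.6], [0.4, -0.8]]
case [0.5722 0.197  0.1259] [[-0.0, -0.0], [0.0, 0.3], [0.3, -0.3], [-0.3, 0.0]]
case in jig -0.001146427514258596 0.1329283129482902
[[0.492 0.051 0.152]
 [0.701 0.081 0.075]
 [0.557 0.313 0.   ]
 [0.598 0.021 0.   ]]
jar [([279.0, 194.0, 20.0, 17.0], 0.67), ([208.0, 154.0, 110.0, 105.0], 0.49)]
spool [([180.0, 134.0, 23.0, 16.0], 0.69)]
screwdriver [([173.0, 213.0, 56.0, 24.0], 0.59)]
meter [([225.0, 153.0, 36.0, 96.0], 0.33)]
```

```bash
cat >> h.py <<'E'
Q=np.array([.592,.0656,.1413])
J=Ro.from_euler("z",Q[2]).as_matrix()
s=2**-.5
RA=J@np.array([[-s,0,-s],[0,1,0],[s*1.,0,s]]).T if 0 else J@np.array([[-s,0,s],[0,1,0],[-s,0,-s]])
RB=J@np.diag([-1,1,-1])
def W(x,y,z): return T(Q,[(x,y,z)])[0]
def plan(R,pts):
    o=robot.get_obs();R0=Ro.from_euler("xyz",o["ee_rot"]).as_matrix()
    print("t",o["time"],"pos",o["tool_pos"].round(4),"F",np.round(o["wrist_force"],1),"turn",(Ro.from_matrix(R0.T@R).as_rotvec()/(np.pi/2)).round(3))
    for P in pts: print(P,"from tool-frame start:",(R0.T@(W(*P)-o["tool_pos"])/.1).round(3),"in new frame:",(R.T@(W(*P)-o["tool_pos"])/.1).round(3))
E
python3 - <<'E'
from h import *
plan(RA,[(-.207,0,.188),(-.136,0,.117)])
E
```

```text
t 0.85 pos [0.1797 0.5198 0.2225] F [ 0.3 -0.2 -0.1] turn [-0.118 -0.49  -0.286]
(-0.207, 0, 0.188) from tool-frame start: [-3.539 -3.891  0.345] in new frame: [-0.726 -5.078  1.214]
(-0.136, 0, 0.117) from tool-frame start: [-4.171 -3.567  1.055] in new frame: [-0.726 -5.078  2.218]
```

servo_tool:
  plan:
    - [-0.88,-0.97,0,0,0,0,0]
    - [-0.88,-0.97,0,0,0,0,0]
    - [-0.88,-0.97,0,0,0,0,0]
    - [-0.88,-0.97,0,0,0,0,0]

```text
time: 1.18
tool_pos: [0.2327, 0.3952, 0.2227]
ee_rot: [-3.14, 0.002, 2.805]
wrist_force: [0.3, 0.3, -0.1]
width: 0.0705
finger_force: 0.0
```

servo_tool:
  plan:
    - [-0.88,-0.97,0,0,0,0,0]
    - [-0.88,-0.97,0,0,0,0,0]
    - [-0.88,-0.97,0,0,0,0,0]
    - [-0.88,-0.97,0,0,0,0,0]

```text
time: 1.52
tool_pos: [0.2845, 0.275, 0.2229]
ee_rot: [-3.141, 0.003, 2.803]
wrist_force: [0.1, 1.2, -0.0]
width: 0.0437
finger_force: 0.0
```

servo_tool:
  plan:
    - [-0.88,-0.97,0,0,0,0,0]
    - [-0.88,-0.97,0,0,0,0,0]
    - [-0.88,-0.97,0,0,0,0,0]
    - [-0.88,-0.97,0,0,0,0,0]

```text
time: 1.85
tool_pos: [0.3362, 0.1543, 0.2228]
ee_rot: [-3.14, 0.003, 2.801]
wrist_force: [-0.3, 0.8, -0.6]
width: 0.0172
finger_force: 0.0
```

servo_tool:
  plan:
    - [-0.8,-0.95,0,0,0,0,0]
    - [-0.8,-0.95,0,0,0,0,0]
    - [-0.8,-0.95,0,0,0,0,0]
    - [-0.8,-0.95,0,0,0,0,0]
    - [-0.8,-0.95,0,0,0,0,0]

```text
time: 2.27
tool_pos: [0.3794, 0.0417, 0.2224]
ee_rot: [3.141, -0.001, 2.804]
wrist_force: [-0.0, 1.4, -0.4]
width: 0.0005
finger_force: 0.0
```

servo_tool:
  plan:
    - [0,0,0,-0.118,-0.49,-0.286,0]
    - [0,0,0,-0.118,-0.49,-0.286,0]
    - [0,0,0,-0.118,-0.49,-0.286,0]
    - [0,0,0,-0.118,-0.49,-0.286,0]
    - [0,0,0,-0.118,-0.49,-0.286,0]
    - [0,0,0,-0.118,-0.49,-0.286,0]
    - [0,0,0,-0.118,-0.49,-0.286,0]
    - [0,0,0,-0.118,-0.49,-0.286,0]
    - [0,0,0,-0.118,-0.49,-0.286,0]
    - [0,0,0,-0.118,-0.49,-0.286,0]

```text
time: 3.1
tool_pos: [0.4351, 0.0478, 0.2199]
ee_rot: [3.136, 0.756, -3.001]
wrist_force: [-0.2, 1.2, 0.5]
width: 0.0
finger_force: 0.0
```

Run:
```python
from h import *
plan(RA,[(-.207,0,.188),(-.136,0,.117)]);print(robot.get_obs()["joint_positions"].round(2))
```

```text
t 3.1 pos [0.4351 0.0478 0.2199] F [-0.2  1.2  0.5] turn [ 0.003 -0.019 -0.   ]
(-0.207, 0, 0.188) from tool-frame start: [ 0.577 -0.044 -0.105] in new frame: [ 0.573 -0.045 -0.122]
(-0.136, 0, 0.117) from tool-frame start: [ 0.547 -0.05   0.898] in new frame: [ 0.573 -0.045  0.882]
[-0.21 -0.76  2.16  0.28  1.03 -1.98]
```

servo_tool:
  plan:
    - [0.7,0,0.7,0,0,0,0]
    - [0.7,0,0.7,0,0,0,0]
    - [0.7,0,0.7,0,0,0,0]
    - [0.7,0,0.7,0,0,0,0]

```text
time: 3.43
tool_pos: [0.4298, 0.0481, 0.1157]
ee_rot: [3.133, 0.747, -3.002]
wrist_force: [-0.5, 0.3, 0.1]
width: 0.0005
finger_force: 0.0
```

Run:
```python
from h import *
plan(RA,[(-.136,0,.117)]);print(robot.get_obs()["joint_positions"].round(2))
```

```text
t 3.4333 pos [0.4298 0.0481 0.1157] F [-0.5  0.3  0.1] turn [ 0.005 -0.024 -0.001]
(-0.136, 0, 0.117) from tool-frame start: [-0.207 -0.056  0.174] in new frame: [-0.201 -0.055  0.182]
[-0.21 -0.72  2.35  0.34  0.82 -2.07]
```

Run:
```python
from h import *
plan(RA,[])
p0=robot.get_obs()["tool_pos"]
for th in np.arange(-.05,1.26,.1):
    a=.35+max(th,0); x,z=.11-.225*np.cos(a),.075+.225*np.sin(a); o=.016 if th>=0 else .03
    print(round(th,2),(RA.T@(W(x-o*s,0,z-o*s)-p0)/.1).round(2))
```

```text
t 3.4333 pos [0.4298 0.0481 0.1157] F [-0.5  0.3  0.1] turn [ 0.005 -0.024 -0.001]
-0.05 [-0.39 -0.06  0.18]
0.05 [-0.64 -0.06  0.13]
0.15 [-0.85 -0.06  0.06]
0.25 [-1.07 -0.06  0.01]
0.35 [-1.29 -0.06 -0.02]
0.45 [-1.52 -0.06 -0.03]
0.55 [-1.74 -0.06 -0.02]
0.65 [-1.96 -0.06  0.02]
0.75 [-2.18 -0.06  0.08]
0.85 [-2.39 -0.06  0.16]
0.95 [-2.59 -0.06  0.26]
1.05 [-2.78 -0.06  0.38]
1.15 [-2.96 -0.06  0.52]
1.25 [-3.12 -0.06  0.67]
```

servo_tool:
  plan:
    - [-0.2,-0.06,0.18,0,0,0,0]
    - [-0.39,-0.06,0.18,0,0,0,0]
    - [-0.52,-0.06,0.15,0,0,0,0]
    - [-0.64,-0.06,0.13,0,0,0,0]
    - [-0.75,-0.06,0.1,0,0,0,0]
    - [-0.85,-0.06,0.06,0,0,0,0]

```text
time: 3.93
tool_pos: [0.5004, 0.0505, 0.1791]
ee_rot: [3.139, 0.76, -2.998]
wrist_force: [-0.1, -0.5, -1.7]
width: 0.0007
finger_force: 0.5
```

Run:
```python
from h import *
plan(RA,[])
im=robot.snapshot("side")[70:190,190:330,::-1]
cv2.imwrite("pics/lift1.png",cv2.resize(im,None,fx=4,fy=4,interpolation=cv2.INTER_CUBIC))
```

```text
t 3.9333 pos [0.5004 0.0505 0.1791] F [-0.1 -0.5 -1.7] turn [ 0.002 -0.016  0.001]
```

View pics/lift1.png

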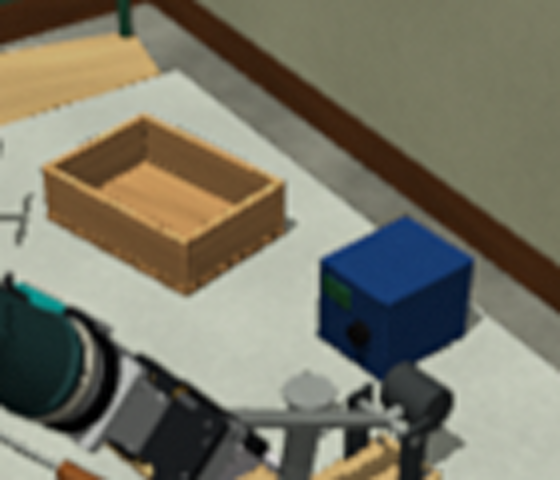

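The crop is cut a bit high, but the fingers are under the handle at about (250,440) and the arm is lifting. Force is 1.7 N down, as expected, so I carry on along the arc.

servo_tool:
  plan:
    - [-0.11,0,-0.03,0,0,0,0]
    - [-0.22,0,-0.05,0,0,0,0]
    - [-0.33,0,-0.07,0,0,0,0]
    - [-0.44,0,-0.08,0,0,0,0]
    - [-0.55,0,-0.09,0,0,0,0]
    - [-0.67,0,-0.09,0,0,0,0]
    - [-0.78,0,-0.09,0,0,0,0]
    - [-0.89,0,-0.08,0,0,0,0]

```text
time: 4.65
tool_pos: [0.5584, 0.0583, 0.2452]
ee_rot: [3.139, 0.76, -2.999]
wrist_force: [-0.7, -0.5, -0.2]
width: 0.0001
finger_force: 0.4
```

servo_tool:
  plan:
    - [-0.11,0,0.02,0,0,0,0]
    - [-0.22,0,0.04,0,0,0,0]
    - [-0.33,0,0.07,0,0,0,0]
    - [-0.44,0,0.1,0,0,0,0]
    - [-0.55,0,0.14,0,0,0,0]
    - [-0.65,0,0.18,0,0,0,0]
    - [-0.75,0,0.23,0,0,0,0]
    - [-0.85,0,0.28,0,0,0,0]

```text
time: 5.32
tool_pos: [0.6388, 0.07, 0.2833]
ee_rot: [3.139, 0.76, -3.0]
wrist_force: [-0.4, -0.4, -0.5]
width: 0.0003
finger_force: 0.1
```

servo_tool:
  plan:
    - [-0.1,0,0.06,0,0,0,0]
    - [-0.19,0,0.12,0,0,0,0]
    - [-0.28,0,0.19,0,0,0,0]
    - [-0.37,0,0.26,0,0,0,0]
    - [-0.37,0,0.26,0,0,0,0]
    - [-0.37,0,0.26,0,0,0,0]

```text
time: 5.82
tool_pos: [0.6826, 0.0759, 0.288]
ee_rot: [3.139, 0.758, -3.0]
wrist_force: [-0.3, 0.3, -0.4]
width: 0.0005
finger_force: 0.0
```

Run:
```python
from h import *
plan(RA,[(-.15,.2,.25),(-.15,.0,.25)])
im=robot.snapshot("side")[110:230,170:330,::-1]
cv2.imwrite("pics/lift2.png",cv2.resize(im,None,fx=4,fy=4,interpolation=cv2.INTER_CUBIC))
```

```text
t 5.8167 pos [0.6826 0.0759 0.288 ] F [-0.3  0.3 -0.4] turn [ 0.002 -0.017  0.   ]
(-0.15, 0.2, 0.25) from tool-frame start: [ 2.012  2.03  -1.375] in new frame: [ 1.974  2.025 -1.436]
(-0.15, 0.0, 0.25) from tool-frame start: [ 2.012  0.03  -1.381] in new frame: [ 1.974  0.025 -1.436]
```

View pics/lift2.png

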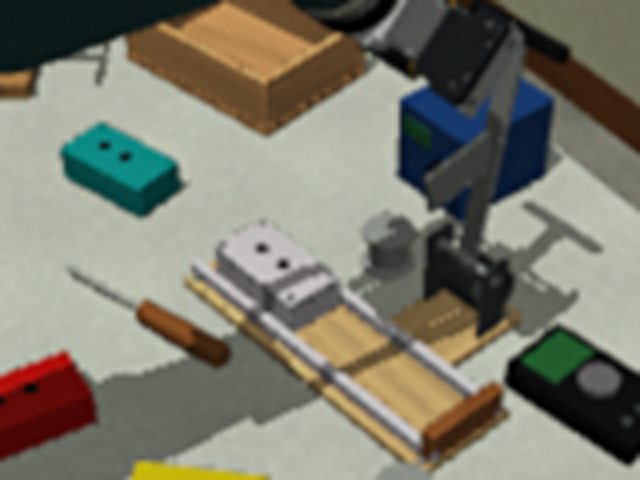

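The gate arm is past upright, with the handle at about (540,30) and its foot at (440,185). The case has not moved; it sits at (280,265). I back off and look at the gate.

servo_tool:
  plan:
    - [0.2,0,-0.2,0,0,0,0]
    - [0.45,0,-0.45,0,0,0,0]
    - [0.7,0,-0.7,0,0,0,0]
    - [0.7,0,-0.7,0,0,0,0]

```text
time: 6.2
tool_pos: [0.5797, 0.0614, 0.2903]
ee_rot: [3.139, 0.758, -3.0]
wrist_force: [-0.8, 0.2, 0.8]
width: 0.0002
finger_force: 0.0
```

servo_tool:
  plan:
    - [0,1,0,0,0.1,0,0]
    - [0,1,0,0,0.2,0,0]
    - [0,1,0,0,0.3,0,0]
    - [0,1,0,0,0.4,0,0]
    - [0,1,0,0,0.48,0,0]
    - [0,1,0,0,0.48,0,0]
    - [0,1,0,0,0.48,0,0]
    - [0,1,0,0,0.48,0,0]

```text
time: 6.87
tool_pos: [0.5714, 0.1606, 0.2873]
ee_rot: [3.14, 0.001, -2.999]
wrist_force: [-0.2, -0.8, -0.2]
width: 0.0
finger_force: 0.0
```

servo_tool:
  plan:
    - [0,1,0,0,0,0,0]
    - [0,1,0,0,0,0,0]
    - [0,1,0,0,0,0,0]
    - [0,1,0,0,0,0,0]

```text
time: 7.2
tool_pos: [0.5533, 0.2626, 0.2923]
ee_rot: [3.137, 0.008, -2.993]
wrist_force: [-0.4, -0.2, -0.7]
width: 0.0002
finger_force: 0.0
```

Run:
```python
from h import *
plan(RB,[(0,.245,.2),(0,.245,.037),(0,.2,.037),(0,.0225,.037)])
im=robot.snapshot("side")[110:230,170:330,::-1]
cv2.imwrite("pics/lift3.png",cv2.resize(im,None,fx=4,fy=4,interpolation=cv2.INTER_CUBIC))
```

```text
t 7.2 pos [0.5533 0.2626 0.2923] F [-0.4 -0.2 -0.7] turn [0.003 0.005 0.004]
(0, 0.245, 0.2) from tool-frame start: [-0.101  0.44   0.925] in new frame: [-0.105  0.445  0.923]
(0, 0.245, 0.037) from tool-frame start: [-0.087  0.433  2.555] in new frame: [-0.105  0.445  2.553]
(0, 0.2, 0.037) from tool-frame start: [-0.084 -0.017  2.553] in new frame: [-0.105 -0.005  2.553]
(0, 0.0225, 0.037) from tool-frame start: [-0.072 -1.792  2.546] in new frame: [-0.105 -1.78   2.553]
```

View pics/lift3.png

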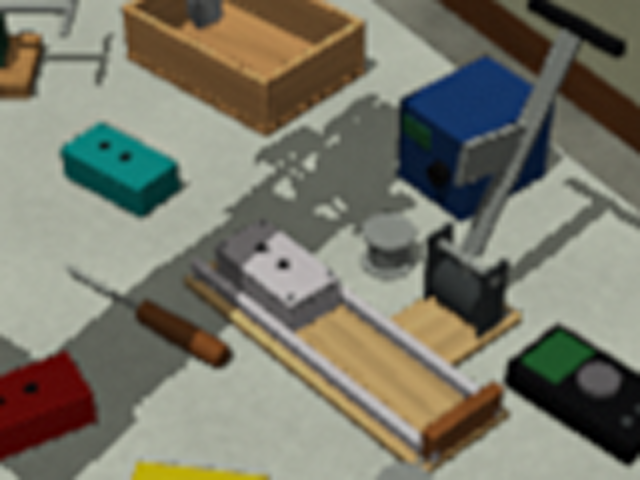

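The gate now leans back fully raised (handle at (575,25)), and the case is still at (280,270). Next I go down behind the case.

servo_tool:
  plan:
    - [-0.1,0.44,0,0,0,0,0]
    - [-0.1,0.44,0.3,0,0,0,0]
    - [-0.1,0.44,0.65,0,0,0,0]
    - [-0.1,0.44,0.95,0,0,0,0]
    - [-0.1,0.44,0.95,0,0,0,0]

```text
time: 7.67
tool_pos: [0.5557, 0.3016, 0.1884]
ee_rot: [-3.14, -0.008, -3.0]
wrist_force: [-0.5, -0.6, -1.4]
width: 0.0004
finger_force: 0.0
```

servo_tool:
  plan:
    - [0,0,0.3,0,0,0,0]
    - [0,0,0.6,0,0,0,0]
    - [0,0,0.8,0,0,0,0]
    - [0,0,0.9,0,0,0,0]
    - [0,0,0.9,0,0,0,0]

```text
time: 8.08
tool_pos: [0.5592, 0.3033, 0.105]
ee_rot: [3.141, 0.002, -3.0]
wrist_force: [0.2, 0.8, -0.3]
width: 0.0004
finger_force: 0.0
```

Run:
```python
from h import *
plan(RB,[(0,.245,.037),(0,.21,.037),(0,.0225,.037)])
im=robot.snapshot("side")[110:230,170:330,::-1]
cv2.imwrite("pics/push1.png",cv2.resize(im,None,fx=4,fy=4,interpolation=cv2.INTER_CUBIC))
```

```text
t 8.0833 pos [0.5592 0.3033 0.105 ] F [ 0.2  0.8 -0.3] turn [0.001 0.001 0.   ]
(0, 0.245, 0.037) from tool-frame start: [0.011 0.05  0.68 ] in new frame: [0.01 0.05 0.68]
(0, 0.21, 0.037) from tool-frame start: [ 0.011 -0.3    0.679] in new frame: [ 0.01 -0.3   0.68]
(0, 0.0225, 0.037) from tool-frame start: [ 0.012 -2.175  0.677] in new frame: [ 0.01  -2.175  0.68 ]
```

View pics/push1.png

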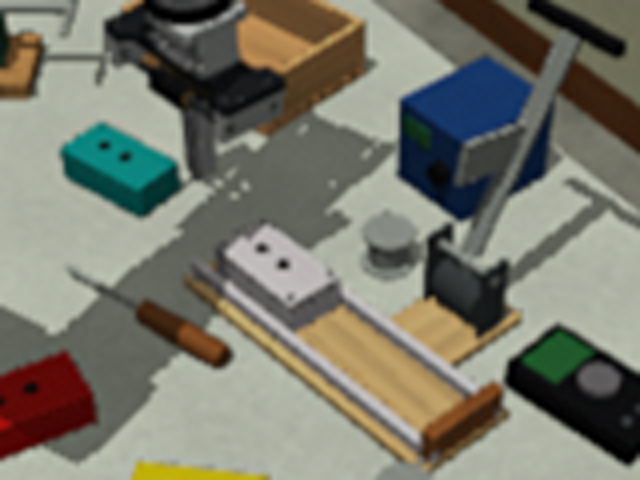

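The fingers at (200,165) are clear beyond the case end at (225,250). Descend, then push.

servo_tool:
  plan:
    - [0,0.05,0.3,0,0,0,0]
    - [0,0.05,0.5,0,0,0,0]
    - [0,0.05,0.66,0,0,0,0]
    - [0,0.05,0.66,0,0,0,0]
    - [0,-0.1,0.66,0,0,0,0]
    - [0,-0.2,0.66,0,0,0,0]
    - [0,-0.28,0.66,0,0,0,0]
    - [0,-0.35,0.66,0,0,0,0]
    - [0,-0.42,0.66,0,0,0,0]
    - [0,-0.49,0.66,0,0,0,0]

```text
time: 8.97
tool_pos: [0.5683, 0.2577, 0.0418]
ee_rot: [3.135, 0.008, -2.999]
wrist_force: [-0.7, 5.4, 3.9]
width: 0.0005
finger_force: 2.8
```

servo_tool:
  plan:
    - [0,-0.08,0,0,0,0,0]
    - [0,-0.16,0,0,0,0,0]
    - [0,-0.24,0,0,0,0,0]
    - [0,-0.32,0,0,0,0,0]
    - [0,-0.4,0,0,0,0,0]
    - [0,-0.48,0,0,0,0,0]

```text
time: 9.47
tool_pos: [0.5752, 0.2106, 0.0418]
ee_rot: [3.136, 0.008, -2.998]
wrist_force: [-0.3, 5.7, 4.9]
width: 0.0007
finger_force: 2.9
```

Run:
```python
from h import *
plan(RB,[(0,.0225,.037)])
im=robot.snapshot("side")[110:230,170:330,::-1]
cv2.imwrite("pics/push2.png",cv2.resize(im,None,fx=4,fy=4,interpolation=cv2.INTER_CUBIC))
```

```text
t 9.4667 pos [0.5752 0.2106 0.0418] F [-0.3  5.7  4.9] turn [0.004 0.005 0.002]
(0, 0.0225, 0.037) from tool-frame start: [ 0.041 -1.235  0.04 ] in new frame: [ 0.038 -1.234  0.048]
```

View pics/push2.png

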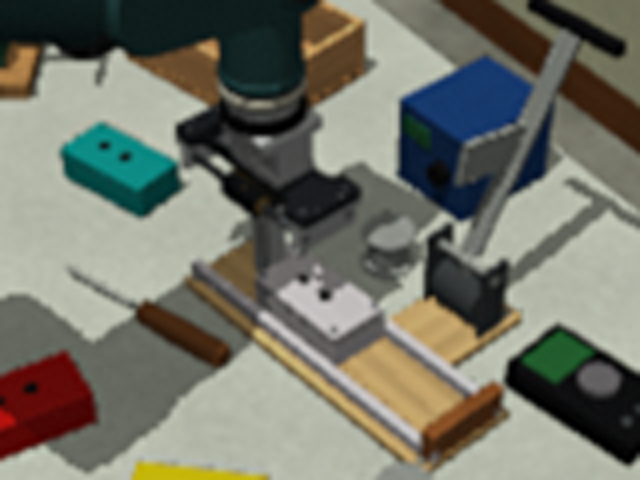

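The case has moved along the lane to about (320,310) and lies flat, with a steady 5.7 N push. I continue.

servo_tool:
  plan:
    - [0.01,-0.09,0,0,0,0,0]
    - [0.02,-0.18,0,0,0,0,0]
    - [0.03,-0.27,0,0,0,0,0]
    - [0.04,-0.36,0,0,0,0,0]
    - [0.04,-0.45,0,0,0,0,0]
    - [0.04,-0.54,0,0,0,0,0]
    - [0.04,-0.63,0,0,0,0,0]
    - [0.04,-0.72,0,0,0,0,0]
    - [0.04,-0.8,0,0,0,0,0]
    - [0.04,-0.88,0,0,0,0,0]
    - [0.04,-0.96,0,0,0,0,0]

```text
time: 10.43
tool_pos: [0.5847, 0.115, 0.0412]
ee_rot: [3.136, 0.007, -2.998]
wrist_force: [0.2, 6.5, 5.1]
width: 0.0004
finger_force: 3.2
```

servo_tool:
  plan:
    - [0,-0.04,0,0,0,0,0]
    - [0,-0.08,0,0,0,0,0]
    - [0,-0.12,0,0,0,0,0]
    - [0,-0.16,0,0,0,0,0]
    - [0,-0.19,0,0,0,0,0]
    - [0,-0.19,0,0,0,0,0]

```text
time: 10.93
tool_pos: [0.5874, 0.0956, 0.0409]
ee_rot: [3.137, 0.007, -2.998]
wrist_force: [1.5, 5.4, 3.7]
width: -0.0001
finger_force: 2.4
```

Run:
```python
from h import *
plan(RB,[(0,.0225,.037)])
```

```text
t 10.9333 pos [0.5874 0.0956 0.0409] F [1.5 5.4 3.7] turn [0.003 0.004 0.001]
(0, 0.0225, 0.037) from tool-frame start: [-0.003 -0.079  0.038] in new frame: [-0.003 -0.078  0.039]
```

Now small steps until the force shows the stop.

servo_tool:
  plan:
    - [0,-0.02,0,0,0,0,0]
    - [0,-0.04,0,0,0,0,0]
    - [0,-0.06,0,0,0,0,0]
    - [0,-0.06,0,0,0,0,0]

```text
time: 11.27
tool_pos: [0.5882, 0.09, 0.0408]
ee_rot: [3.137, 0.007, -2.998]
wrist_force: [0.7, 5.0, 3.6]
width: 0.0005
finger_force: 2.7
```

servo_tool:
  plan:
    - [0,-0.02,0,0,0,0,0]
    - [0,-0.03,0,0,0,0,0]
    - [0,-0.03,0,0,0,0,0]

```text
time: 11.52
tool_pos: [0.5882, 0.0899, 0.0408]
ee_rot: [3.132, 0.007, -2.998]
wrist_force: [-0.7, 11.6, 4.8]
width: 0.0004
finger_force: 5.9
```

servo_tool:
  plan:
    - [0,-0.02,0,0,0,0,0]
    - [0,-0.03,0,0,0,0,0]
    - [0,-0.03,0,0,0,0,0]

```text
time: 11.77
tool_pos: [0.5882, 0.0898, 0.0409]
ee_rot: [3.126, 0.007, -2.997]
wrist_force: [-1.3, 17.9, 6.8]
width: 0.0004
finger_force: 9.2
```

servo_tool:
  plan:
    - [0,0.1,0,0,0,0,0]
    - [0,0.3,0,0,0,0,0]
    - [0,0.6,0,0,0,0,0]
    - [0,0.9,0,0,0,0,0]
    - [0,0.9,0,0,0,0,0]

```text
time: 12.18
tool_pos: [0.574, 0.1753, 0.0389]
ee_rot: [3.139, 0.002, -2.994]
wrist_force: [-0.0, -0.6, 0.4]
width: 0.0005
finger_force: 0.0
```

servo_tool:
  plan:
    - [0,0.3,-0.3,0,0,0,0]
    - [0,0.6,-0.6,0,0,0,0]
    - [0,0.9,-0.9,0,0,0,0]
    - [0,0.9,-0.9,0,0,0,0]

```text
time: 12.52
tool_pos: [0.5645, 0.2649, 0.1366]
ee_rot: [3.137, 0.015, -2.995]
wrist_force: [1.4, 0.5, 0.5]
width: 0.0001
finger_force: 0.0
```

Run:
```python
from h import *
plan(RB,[])
im=robot.snapshot("top")[90:220,120:300,::-1]
cv2.imwrite("pics/end.png",cv2.resize(im,None,fx=4.4,fy=4.4,interpolation=cv2.INTER_CUBIC))
```

```text
t 12.5167 pos [0.5645 0.2649 0.1366] F [1.4 0.5 0.5] turn [0.003 0.01  0.004]
```

View pics/end.png

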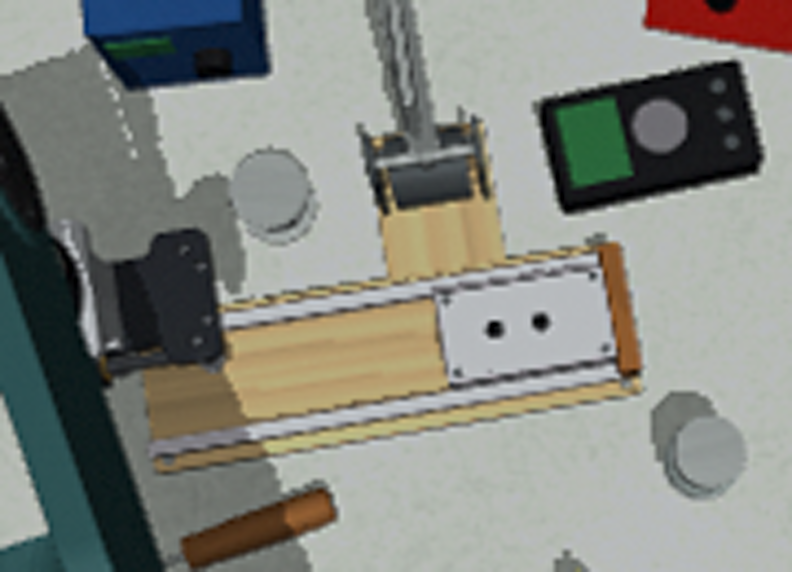

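The case is flush against the stop, spanning (440–615, 325). The gate is up, the bystanders haven't moved, and the robot is clear of everything. I hand it in.

```bash
python3 -c "
from bench import robot
print(robot.close_job())"
```

```text
the job is handed in; nothing more can be done
None
```

I handed the job in at about 12.5 s on the robot's clock: the gate stays raised by itself, the case is flush against the end stop, and the bystanders look unmoved in the last picture; the hand-in returned no verdict.

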